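Blow off the reference blocks and show the square one to the inspection camera

ROBOT

A 6-joint arm with a two-finger parallel gripper is mounted at the origin on a cart in front of the work surface, level with it; the furniture and walls round the work are solid. World frame = base frame: x ahead of the robot, y to its left, z up, the work surface at z = 0. Lengths are in mm, angles in degrees, forces in N, time in s.
With the tool pointing down it reaches from about 275 to 975 mm from the base axis. Payload 8.4 kg.
Tool frame: the origin (TCP) lies at the very end of the fingers, on their centre line; the grasp point (between the pads) lies 19 mm behind it (r.grip_depth is the z of the grasp point in the tool frame, in mm); z points along the fingers, y is the line along which they close (so a half turn about z gives the same grasp; the last joint's range is limited). The gripper opens to 92 mm and grips with 3 to 60 N. Pads are 20 mm wide; open, the fingers measure 128 mm over their backs; the gripper's body (75 mm by 189 mm) begins 69 mm behind the grasp point.
Start: joints at [-69.122, 20.225, 93.587, -0, 66.188, -0.138], TCP at [224.142, -583.428, 214.583] pointing down, gripper open.
Joint ranges: [-150.9, 150.9], [-52.94, 120.26], [3.33, 152.33], [-74.26, 254.26], [0, 154.13], [-172.89, 172.89]. Speed limits (degrees/s): [127.2, 127.2, 159.86, 180, 180, 180].

INTERFACE

Orientations are given as [roll, pitch, yaw] about the fixed x, y, z axes, in that order (R = Rz(yaw) Ry(pitch) Rx(roll)).
In Python, from bench import r gives the robot as it stands. Calls block until the motion is done:
- r.goto(position, orientation): joint-space move of the TCP to a pose.
- r.line_to(position, rot=None, feed=150, max_force=None): straight line of the TCP; rot=None keeps the orientation; feed is the mean speed in mm/s. With max_force (N) it stops when the force on the tool has changed by that much, and returns True; else False.
- r.move_joints(angles): joint-space move.
- r.command_gripper(opening): finger opening in mm; the grip force is fixed at half the most; returns when the fingers have stopped.
- r.wait(seconds).
- r.solve_ik(position, orientation): joint angles nearest the present ones, or None.
- r.sense(): the state.
- r.capture(name): name is "scene" or "top" or "wrist"; returns a dict with "image" (400x640x3 uint8, red, green, blue), "fx", "fy", "cx", "cy" (pixels), "view" (4x4, takes a point from world to camera coordinates); the wrist camera has in their place "tool_from_camera" (4x4, takes a point from camera to tool coordinates, whose origin is the TCP and whose axes are the flange's). Camera axes: x right, y up, looking along -z (the intrinsics and any distortion apply to the point x, -y, -z); pixel columns grow to the right and rows downward; lengths in mm; the calibration is good to about 2 mm. A picture is of the moment at which its call begins: read the wrist's pose just before it. There is no depth.
A pose or a line that the arm cannot do raises r.MotionError and nothing moves.
- r.sign_off(): hands the job in; it is judged then, once.
The state is a dict: "t": time; "qpos": joint angles; "qd": joint speeds; "tau": joint torques, N m; "ee_pos": TCP position; "tool_rot": TCP orientation; "contact_force": force on the tool from outside, world axes, zero at the start; "moment": the same for the moment, N m; "gripper_width": finger opening in mm; "grasp_force": force on a finger pad.
Only numpy, scipy, OpenCV 4.12 (cv2) and the standard library are available. Lean on these libraries where they do the work, as an engineer would, in place of code of your own. Each camera call takes 0.05 s, during which the arm holds its last target. There are 200 camera calls.

TASK

Blow the dust off the blocks in the rack: press the red cap of the air duster can right down and let it spring back up. Then pick the square reference block out of the rack and hold it up in the air in front of the inspection camera, centred on the camera's line of sight 100 mm from the lens, edges level, with its indent-marked face turned squarely to the tilted lens, and finish while still holding it there, still. Leave the two round blocks in the rack and do not touch the camera.

Things in the scene. Friction and masses are not known exactly. Their poses are not given: they have to be found in the camera images.
- cap_top (a point): centre of the flat top of the red cap (25 mm across) on the blue air duster can, 139 mm above the bench at rest. The can (51 mm across) stands fixed in a heavy black foot and does not move; a thin white nozzle tube on the cap points at the rack. Press straight down from above.
- spray_cap (a joint): travel of the red cap: 0 up at rest, 0.006 m right down (pressed from 0.005 on). Sprung: about 2 N to start, 6.3 N when right down; it springs back by itself.
- block_centre (a point): centre of the square block, 44x44x10 mm, 0.11-0.22 kg. Stands on edge in a rack slot, centre 30 mm above the bench. Own z: normal of the indent-marked face (in the rack level, along rack x, roughly away from the robot); own x: down; own y: level, along the slot. Grasp from above by the two upright edges (44 mm apart along y); beside them only base plate and stops, up to 12 mm above the bench.
- rack: fixed rack: aluminium plate 146 (x) x 66 (y) x 8 mm, three slots at x = -0.042, 0, 0.042, each 14.5 mm wide, running along y between white fins (22 mm long in y, up to 29 mm above the bench), with end stops up to 12 mm above the bench. Origin on the bench under its centre; yaw varies.
- round_1_centre (a point): centre of a round steel reference block, 42 mm across, 12 mm thick, standing on edge in another slot of the rack; stays there.
- round_2_centre (a point): centre of the other round steel reference block, the same size, standing on edge in another slot; stays there.
- lens (a point): centre of the front glass of the white inspection camera, 235 mm above the bench; a black ring light 54 mm across surrounds it. The camera sits on a fixed post stand at the back of the bench and looks towards the robot, 25 degrees downwards; place and yaw vary.
- view_point (a point): point in empty air 100 mm before the lens on its line of sight, 193 mm above the bench: the block's centre is held here. Its axes are the camera's: x points to the lens (0.436 rad = 25 degrees above level), y is level, z points up, leaning 25 degrees from vertical away from the camera. Held right, the block's own z lies along this x.

How it is judged:
By the outcome, as a careful person would: the job done as asked, in the order asked, and still so for the second after the job is handed in, while the arm keeps its last pose, push and grip.
It also fails if it takes over 45 s, if anything falls off the work surface, if the arm or the gripper's body presses on something with over 40 N, if the wrist force passes 120 N, or if a joint passes its speed limit or range.

## Working session

There is one attempt and no reset: what is moved stays moved. The work goes in short steps, each a Python script; the robot and the scene stay as the last script left them, time stands still between calls to the robot, and variables do not carry over. Pictures are saved under pics/ and viewed, at most 10 in all, crops included, and the job is handed in when it is done.

```bash
mkdir -p pics; ls; python3 - <<'E'
from bench import r
import cv2,pickle
d={}
for n in("scene","top"):
    c=r.capture(n);d[n]=c;cv2.imwrite(f"pics/{n}0.png",c["image"][:,:,::-1]);print(n,{k:v for k,v in c.items() if k!="image"})
s=r.sense();print(s)
pickle.dump(d,open("caps.pkl","wb"))
E
```

```text
pics
scene {'fx': 518.0841400944736, 'fy': 518.0841400944736, 'cx': 317.07198710432783, 'cy': 203.79214503867686, 'view': array([[-7.06843434e-01, -7.07224001e-01,  1.43726481e-02,
         4.22485373e+02],
       [ 6.19900192e-01, -6.09523773e-01,  4.94170539e-01,
        -4.35396054e+02],
       [-3.40728795e-01,  3.58210808e-01,  8.69246171e-01,
        -7.90482384e+02],
       [ 0.00000000e+00,  0.00000000e+00,  0.00000000e+00,
         1.00000000e+00]])}
top {'fx': 365.6712091243535, 'fy': 365.6712091243535, 'cx': 316.81082105282525, 'cy': 197.69285527200256, 'view': array([[ 1.19453607e-02, -9.99896059e-01,  8.07337159e-03,
         1.37441811e+01],
       [ 9.93787066e-01,  1.27650932e-02,  1.10563643e-01,
        -5.98970946e+02],
       [-1.10655208e-01,  6.70248967e-03,  9.93836255e-01,
        -9.43141807e+02],
       [ 0.00000000e+00,  0.00000000e+00,  0.00000000e+00,
         1.00000000e+00]])}
{'t': 0.1, 'qpos': array([-6.91236907e+01,  2.02599269e+01,  9.36225978e+01, -9.22606565e-04,
        6.61881019e+01, -1.36197908e-01]), 'qd': array([ 0.07145919,  0.01559709, -0.06598529,  0.06616071,  0.00991616,
        0.04237436]), 'tau': array([ 9.83390528e-04, -5.94904912e+01, -3.34931731e+01,  7.00221746e-02,
        1.84373494e-02, -2.56570939e-05]), 'ee_pos': array([ 223.96342243, -583.03621933,  213.9399711 ]), 'tool_rot': array([-1.79929372e+02,  6.75721902e-04,  2.10128806e+01]), 'contact_force': array([ 0.53975391, -0.46028743,  0.49405996]), 'moment': array([-1.89803155e-02,  2.49302040e-02, -1.19282300e-05]), 'grasp_force': 0.0, 'gripper_width': 91.99703409822025}
```

View pics/scene0.png

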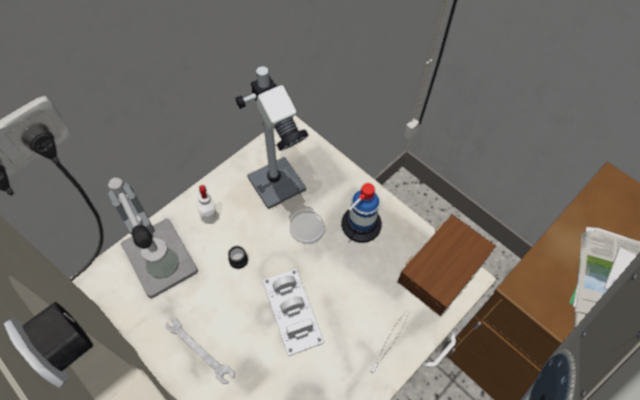

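View pics/top0.png

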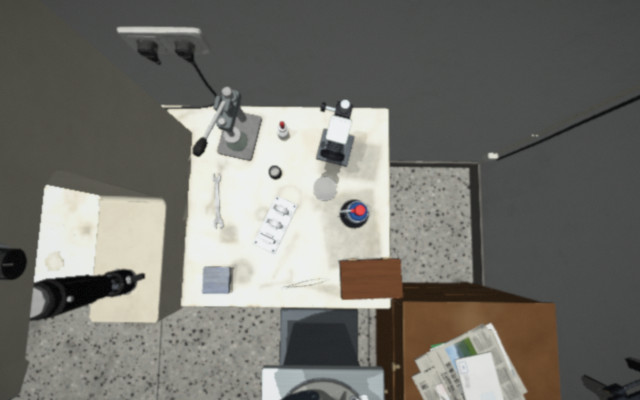

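The scene view shows the cap at (368,190), the rack around (293,312) with the square block in the slot nearest the robot (300,328), and the lens ring near (292,135). In the top view the cap is at (360,211), the rack around (275,223), the square block at (268,238) and the camera head at (338,135).

```bash
cat > h.py <<'E'
import numpy as np,cv2,pickle
from scipy.spatial.transform import Rotation as Ro
def rot(o): return Ro.from_euler('xyz',o,degrees=True).as_matrix()
def cam2world(c,s=None):
    if "view" in c: return np.linalg.inv(c["view"])
    T=np.eye(4);T[:3,:3]=rot(s["tool_rot"]);T[:3,3]=s["ee_pos"]
    return T@c["tool_from_camera"]
def ray(c,uv,s=None):
    M=cam2world(c,s);d=np.array([(uv[0]-c["cx"])/c["fx"],-(uv[1]-c["cy"])/c["fy"],-1])
    d=M[:3,:3]@d;return M[:3,3],d/np.linalg.norm(d)
def onz(c,uv,z,s=None):
    o,d=ray(c,uv,s);return o+d*(z-o[2])/d[2]
def tri(rs):
    A=sum(np.eye(3)-np.outer(d,d) for o,d in rs);b=sum((np.eye(3)-np.outer(d,d))@o for o,d in rs)
    p=np.linalg.solve(A,b);return p,[np.linalg.norm(np.cross(p-o,d)) for o,d in rs]
def proj(c,p,s=None):
    q=np.linalg.inv(cam2world(c,s))@np.r_[p,1];return c["cx"]-c["fx"]*q[0]/q[2],c["cy"]+c["fy"]*q[1]/q[2]
E
python3 - <<'E'
from h import *
d=pickle.load(open("caps.pkl","rb"));S,T=d["scene"],d["top"]
print("cap",onz(S,(368,190),139),onz(T,(360,211),139))
for n,a,b in(("cap",(368,190),(360,211)),("lens",(294,136),(335,157))):print(n,tri([ray(S,a),ray(T,b)]))
print("lens z235",onz(S,(294,136),235),onz(T,(335,157),235))
print("rack corners",[onz(S,p,8).round() for p in((266,278),(295,271),(322,345),(290,353))])
print("block",onz(S,(300,328),45),onz(T,(268,238),45))
E
```

```text
cap [554.12681602 -76.76254054 139.        ] [556.53760649 -80.90949269 139.        ]
cap (array([557.42537362, -82.10698244, 128.85949676]), [np.float64(0.1388101307590149), np.float64(0.13881013075903276)])
lens (array([664.14117081, -13.55055066, 244.5308842 ]), [np.float64(2.21346876462251), np.float64(2.2134687646224993)])
lens z235 [671.43954406 -17.20961145 235.        ] [664.47201898 -15.38169803 235.        ]
rack corners [array([603., 127.,   8.]), array([575.,  80.,   8.]), array([445., 141.,   8.]), array([474., 189.,   8.])]
block [484.73703517 153.95870642  45.        ] [490.26286331 147.01258134  45.        ]
```

```bash
cat > look.py <<'E'
from bench import r
from h import *
def look(name):
    s=r.sense();c=r.capture("wrist");cv2.imwrite(f"pics/{name}.png",c["image"][:,:,::-1])
    pickle.dump((c,s),open(f"{name}.pkl","wb"));return c,s
E
python3 - <<'E'
from look import *
r.goto([470,20,400],[180,0,30]);c,s=look("w1");print(c["tool_from_camera"],c["fx"],c["cx"],c["cy"],[k for k in c],s["t"],s["ee_pos"],s["tool_rot"],s["qpos"])
E
```

```text
[[ 1.39548335e-03  9.58501728e-01  2.85083303e-01  8.02747782e+01]
 [ 9.99998984e-01 -1.42062294e-03 -1.18605289e-04 -5.22998104e-01]
 [ 2.91312504e-04  2.85083179e-01 -9.58502737e-01 -1.69386658e+02]
 [ 0.00000000e+00  0.00000000e+00  0.00000000e+00  1.00000000e+00]] 347.31236201227637 314.3383426166638 201.2799354921064 ['image', 'fx', 'fy', 'cx', 'cy', 'tool_from_camera'] 2.5083 [470.07071189  19.42894873 399.71310498] [-1.79996357e+02  2.90238537e-02  2.99529040e+01] [ 2.19198907e+00 -1.65291891e+00  9.68168745e+01 -1.03364811e-02
  8.48634246e+01  6.22400139e+01]
```

View pics/w1.png

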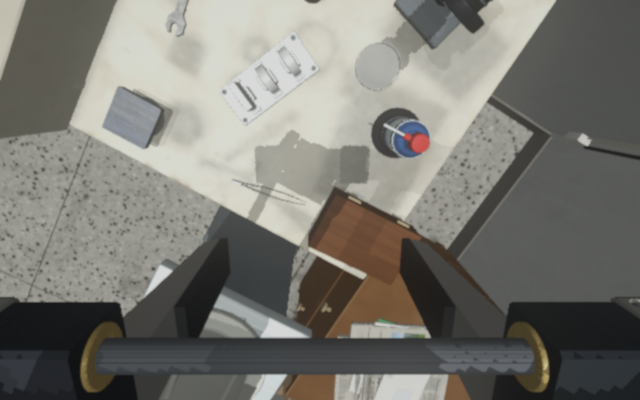

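The wrist view shows the cap at (419,142), the rack around (268,78) with the square block at (245,97), and the camera head cut off at the top right.

```bash
python3 - <<'E'
from look import *
d=pickle.load(open("caps.pkl","rb"));w,s=pickle.load(open("w1.pkl","rb"))
rs=[]
for c,ss,win in((d["scene"],None,(350,175,385,205)),(d["top"],None,(345,195,375,225)),(w,s,(395,120,440,165))):
    im=c["image"].astype(int);m=(im[...,0]>150)&(im[...,1]<80)&(im[...,2]<80)
    k=np.zeros_like(m);k[win[1]:win[3],win[0]:win[2]]=1;m&=k>0;y,x=np.nonzero(m)
    rs.append(ray(c,(x.mean(),y.mean()),ss));print(m.sum(),x.mean(),y.mean(),onz(c,(x.mean(),y.mean()),135,ss))
p,e=tri(rs);print(p,e)
r.command_gripper(0)
r.goto([p[0],p[1],200],[180,0,60]);r.line_to([p[0],p[1],165]);c,s=look("w2");print(s["t"],s["contact_force"])
E
```

```text
122 366.8688524590164 189.97540983606558 [556.87183098 -77.48719052 135.        ]
49 358.6734693877551 209.9591836734694 [559.28816147 -78.25092873 135.        ]
33 412.5151515151515 139.8181818181818 [557.0351794  -70.11823091 135.        ]
[558.1140022  -76.24176662 131.77683227] [np.float64(2.6415621546085233), np.float64(2.766100550636984), np.float64(5.0197075992462)]
5.2417 [0.06118812 0.35438817 0.44604008]
```

View pics/w2.png

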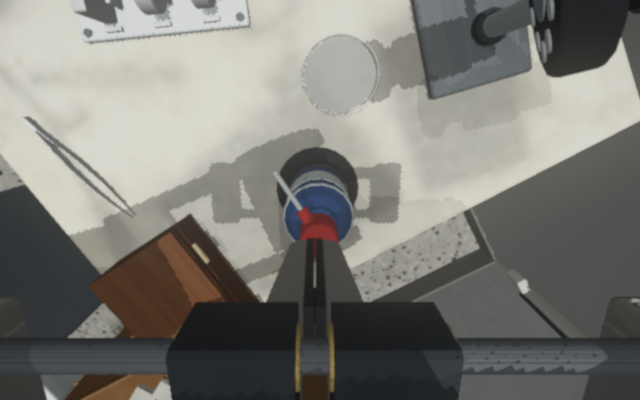

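```bash
python3 - <<'E'
from look import *
c,s=pickle.load(open("w2.pkl","rb"));print(s["ee_pos"])
im=c["image"].astype(int);m=(im[...,0]>100)&(im[...,0]>1.6*im[...,1])&(im[...,0]>1.6*im[...,2]);m[:200]=0;m[260:]=0;m[:,:295]=0;m[:,345:]=0
for v in range(205,256,3):
    x=np.nonzero(m[v])[0]; print(v,(x.min(),x.max()) if len(x) else None,end=" ")
print()
for q in((558.1,-76.2),(557,-79.5),(556,-82)):
    print(q,"top",np.round(proj(c,(*q,139),s)), "canaxis z=20",np.round(proj(c,(*q,10),s)))
print("tcp",proj(c,s["ee_pos"],s))
cv2.imwrite("pics/w2c.png",cv2.resize(c["image"][190:270,270:370,::-1],None,fx=6,fy=6,interpolation=cv2.INTER_NEAREST))
E
```

```text
[558.21385439 -75.78591939 165.82548456]
205 None 208 (np.int64(303), np.int64(306)) 211 (np.int64(299), np.int64(308)) 214 (np.int64(297), np.int64(310)) 217 (np.int64(299), np.int64(312)) 220 (np.int64(301), np.int64(311)) 223 (np.int64(303), np.int64(324)) 226 (np.int64(308), np.int64(330)) 229 (np.int64(304), np.int64(333)) 232 (np.int64(303), np.int64(335)) 235 (np.int64(301), np.int64(336)) 238 (np.int64(301), np.int64(337)) 241 (np.int64(334), np.int64(337)) 244 None 247 None 250 None 253 None 
(558.1, -76.2) top [316. 237.] canaxis z=20 [315. 186.]
(557, -79.5) top [317. 242.] canaxis z=20 [316. 189.]
(556, -82) top [317. 246.] canaxis z=20 [316. 192.]
tcp (np.float64(315.4997920043669), np.float64(255.6125986554432))
```

View pics/w2c.png

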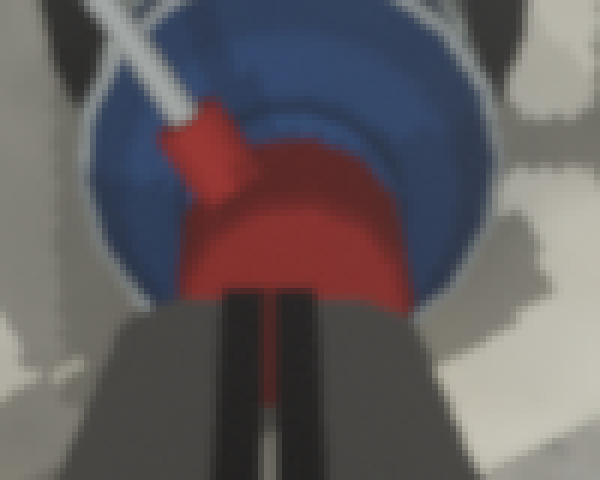

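The crop shows the cap's flat top with its far edge at image row 224, centred on column 320, so its centre is at about (320,244), partly under the closed fingers. I'll shift to that point and press.

```bash
python3 - <<'E'
from look import *
c,s=pickle.load(open("w2.pkl","rb"))
p=onz(c,(319.7,244),139,s);print(p)
r.line_to([p[0],p[1],150],feed=60)
f0=r.sense()["contact_force"]
hit=r.line_to([p[0],p[1],131],feed=20,max_force=14);s=r.sense();print(hit,s["ee_pos"],s["contact_force"]-f0)
r.wait(0.3);s=r.sense();print(s["ee_pos"],s["contact_force"]-f0)
r.line_to([p[0],p[1],200],feed=100);s=r.sense();print(s["t"],s["contact_force"]-f0)
E
```

```text
[558.03761871 -81.43705781 139.        ]
True [558.06804052 -81.41750154 133.38271603] [-1.56338361 -0.04262633  4.60417697]
[558.07126664 -81.3832039  133.3681373 ] [-1.34176612  0.88891585  5.10754313]
7.6417 [-0.50771958  0.05678159 -1.49491476]
```

The cap went down 5.6 mm, past the 5 mm pressed mark, and was released. Next I'll look at the lens from the robot side.

```bash
python3 - <<'E'
from look import *
L=np.array([667,-16,235.]);w,_=pickle.load(open("w1.pkl","rb"));Tc=w["tool_from_camera"]
def pose(az,el,dist):
    # camera look direction: azimuth az, elevation el; tool on far-up side
    a,e=np.radians(az),np.radians(el-16.56)
    z=np.array([np.cos(a)*np.cos(e),np.sin(a)*np.cos(e),np.sin(e)]);y0=np.array([-np.sin(a),np.cos(a),0]);x=np.cross(y0,z)
    if x[2]>0:x=-x
    R=np.c_[x,np.cross(z,x),z];l=R@Tc[:3,:3]@[0,0,-1]
    C=L-dist*l;p=C-R@Tc[:3,3];return p,Ro.from_matrix(R).as_euler('xyz',degrees=True)
n=0
for az in(-18,15):
    done=False
    for el in(-8,-15,-22,-28):
        for dist in(290,330,260):
            p,o=pose(az,el,dist);q=r.solve_ik(p,o)
            if q is None or done: continue
            print(az,el,dist,p.round(),o.round(),np.round(q))
            try: r.goto(p,o);done=True
            except r.MotionError as ex: print(ex);continue
            n+=1;r.wait(.2);c,s=look(f"L{n}");print(s["t"],proj(c,L,s))
E
```

```text
-18 -8 290 [572.  15. 278.] [180.  65. 162.] [ 24.   4. 140. 243.  43.  54.]
11.375 (np.float64(313.23259439245913), np.float64(202.40446605241945))
15 -8 290 [571. -41. 278.] [-180.   65. -165.] [-27.   4. 140. 117.  43. 125.]
13.5333 (np.float64(312.40286283483766), np.float64(202.30474502602252))
```

```bash
python3 -c "
import cv2,numpy as np
cv2.imwrite('pics/L12.png',np.hstack([cv2.imread('pics/L1.png')[60:340,120:520],cv2.imread('pics/L2.png')[60:340,120:520]]))"
```

```text
(no output)
```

View pics/L12.png

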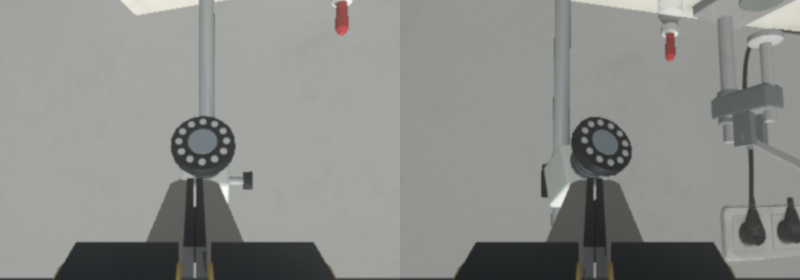

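Both views are upside down and centred on the ring light. The lens glass is at full-image (323,201) in the left view and (325,203) in the right one, and the LED dots around it are clear. I'll triangulate the LEDs to get the lens centre and axis.

```bash
cat > lens.py <<'E'
from h import *
P=[]
for n in("L1","L2"):
    c,s=pickle.load(open(n+".pkl","rb"));g=cv2.cvtColor(c["image"],cv2.COLOR_RGB2GRAY)
    k=4;x0,y0=285,165;G=cv2.resize(g[y0:y0+75,x0:x0+75],None,fx=k,fy=k,interpolation=cv2.INTER_CUBIC)
    m=(G>125).astype(np.uint8);N,_,st,ce=cv2.connectedComponentsWithStats(m)
    glass=None;d=[]
    for i in range(1,N):
        u=(ce[i]+.5)/k-.5+[x0,y0]
        if 40<st[i,4]<900 and np.hypot(*(u-[324,202]))<31 and np.hypot(*(u-[324,202]))>12:d.append(u)
    P.append((c,s,np.array(d)));print(n,len(d),np.round(d,1).tolist())
E
python3 lens.py
```

```text
L1 12 [[322.6, 181.3], [311.0, 183.9], [334.2, 183.6], [342.7, 190.5], [302.2, 191.0], [346.1, 200.3], [298.4, 200.8], [343.1, 210.7], [301.0, 211.0], [309.4, 218.5], [334.1, 218.4], [321.6, 221.4]]
L2 12 [[319.9, 182.1], [310.8, 183.7], [330.5, 185.8], [304.7, 189.9], [339.3, 193.0], [304.1, 199.8], [344.7, 203.0], [309.3, 210.4], [345.0, 212.7], [319.1, 218.7], [339.8, 219.7], [330.3, 222.1]]
```

```bash
cat >> lens.py <<'E'
def srt(d):
    q=d-d.mean(0);return d[np.argsort(np.arctan2(q[:,1],q[:,0]))]
A,B=srt(P[0][2]),srt(P[1][2]);best=None
for k in range(12):
    t=[tri([ray(P[0][0],a,P[0][1]),ray(P[1][0],b,P[1][1])]) for a,b in zip(A,np.roll(B,k,0))]
    e=np.mean([x[1][0] for x in t])
    if best is None or e<best[0]:best=(e,k,np.array([x[0] for x in t]))
e,k,X=best;Lc=X.mean(0);u,sv,vt=np.linalg.svd(X-Lc);n=vt[2]*(-np.sign(vt[2][0]))
print(e,k,"centre",Lc,"sv",sv,"radii",np.linalg.norm(X-Lc,axis=1).round(1))
print("normal",n,"pitch down",np.degrees(np.arcsin(-n[2])),"azimuth of view",np.degrees(np.arctan2(n[1],n[0])))
E
python3 lens.py
```

```text
L1 12 [[322.6, 181.3], [311.0, 183.9], [334.2, 183.6], [342.7, 190.5], [302.2, 191.0], [346.1, 200.3], [298.4, 200.8], [343.1, 210.7], [301.0, 211.0], [309.4, 218.5], [334.1, 218.4], [321.6, 221.4]]
L2 12 [[319.9, 182.1], [310.8, 183.7], [330.5, 185.8], [304.7, 189.9], [339.3, 193.0], [304.1, 199.8], [344.7, 203.0], [309.3, 210.4], [345.0, 212.7], [319.1, 218.7], [339.8, 219.7], [330.3, 222.1]]
0.04031591262754839 0 centre [661.58156035  -6.58115444 234.6307914 ] sv [47.84041489 47.75684939  0.25885242] radii [19.5 19.5 19.4 19.6 19.5 19.5 19.5 19.6 19.5 19.5 19.5 19.5]
normal [-0.88134266  0.21289941 -0.42179255] pitch down 24.947810304050982 azimuth of view 166.41964326512124
```

The fit is clean: lens centre (661.6, -6.6, 234.6), axis 24.95° down, azimuth 166.4°. Next is a close look over the square block.

```bash
python3 - <<'E'
from look import *
s=r.sense();p=s["ee_pos"];r.line_to([p[0]-60,p[1]+10,p[2]+30],feed=200)
print(r.solve_ik([486,152,130],[180,0,155]))
r.goto([440,110,300],[180,0,155]);r.command_gripper(80)
r.goto([486,152,130],[180,0,155]);r.wait(.2);c,s=look("b1");print(s["t"],s["qpos"].round(),s["ee_pos"],proj(c,[486,152,52],s))
E
```

```text
[ 17.19867214  15.95084947 112.11544804   0.          51.93370249
 -47.80132786]
19.0083 [ 17.  16. 112.  -0.  52. -48.] [487.00838062 152.0794375  131.77445348] (np.float64(313.35329953778506), np.float64(209.30150963162473))
```

View pics/b1.png

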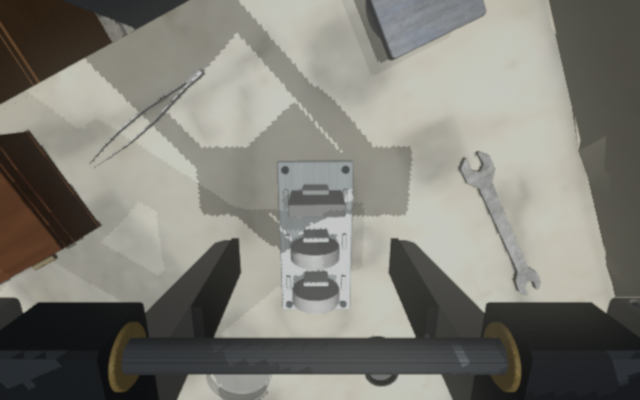

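The wrist view shows the rack nearly upright, its corners at about (278,162), (352,160), (352,312) and (281,308). The square block is at about (317,203), and the two round blocks are at (315,245) and (316,290).

```bash
python3 - <<'E'
from look import *
c,s=pickle.load(open("b1.pkl","rb"))
cv2.imwrite("pics/b1c.png",cv2.resize(c["image"][150:240,265:365,::-1],None,fx=6,fy=6,interpolation=cv2.INTER_CUBIC))
C=[onz(c,p,8,s) for p in((278,162),(352,160),(352,312),(281,308))]
print(np.round(C,1), [np.linalg.norm(C[i]-C[i-1]).round(1) for i in range(4)])
E
```

```text
[[447.9 136.5   8. ]
 [472.9 194.4   8. ]
 [610.2 135.6   8. ]
 [576.9  75.    8. ]] [np.float64(143.0), np.float64(63.0), np.float64(149.3), np.float64(69.2)]
```

View pics/b1c.png

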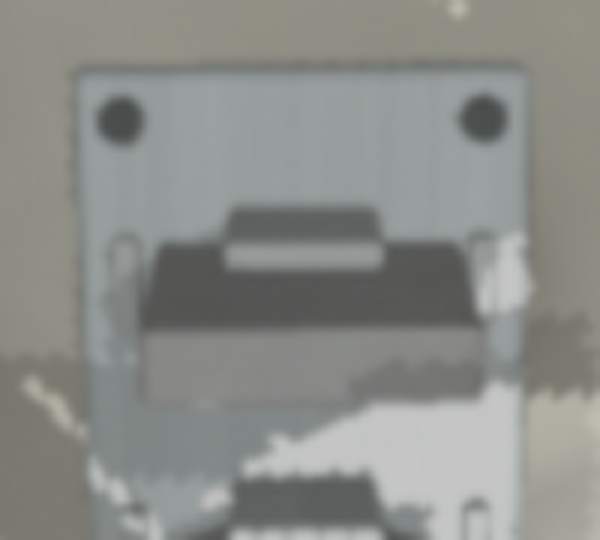

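The crop shows the block's top edge face as the light band, with crop corners at (145,327), (483,327), (483,403) and (147,405). The dark face toward the robot is above it, and the slot is parallel to the image rows.

```bash
cat > plan.py <<'E'
from look import *
c,s=pickle.load(open("b1.pkl","rb"))
px=np.array([(145,327),(483,327),(483,403),(147,405)])/6+[264.6,149.6]
C=np.array([onz(c,p,52,s) for p in px]);B=C.mean(0)
dy=(C[1]-C[0]+C[2]-C[3])/2;psi=np.degrees(np.arctan2(dy[1],dy[0]))+90
print(C.round(1),"centre",B,"len",np.linalg.norm(dy),"yaw",psi)
L=np.array([661.58,-6.58,234.8]);az=np.radians(166.42+180);e=np.radians(25)
vx=np.array([np.cos(az)*np.cos(e),np.sin(az)*np.cos(e),np.sin(e)]);vy=np.array([-np.sin(az),np.cos(az),0]);vz=np.cross(vx,vy)
V=L-100*vx;R=np.c_[-vx,np.cross(-vz,-vx),-vz];oV=Ro.from_matrix(R).as_euler('xyz',degrees=True)
print("V",V,"rot",oV)
E
python3 - <<'E'
from plan import *
print(r.solve_ik(V-R[:,2]*-15,oV),r.solve_ik([B[0],B[1],15],[180,0,psi]))
E
```

```text
[[474.5 137.   52. ]
 [492.3 175.3  52. ]
 [501.6 171.3  52. ]
 [483.9 132.7  52. ]] centre [488.06807371 154.08907149  52.        ] len 42.37721768660587 yaw 155.19889589651987
V [573.48298403  14.70036245 192.53817383] rot [180.    25.   166.42]
[  6.25715762   8.32713832 119.83872145 -17.07484821  29.23777902
 -56.89039286] [ 17.35362524  26.7601448  115.53581129   0.          37.70404391
 -47.84527066]
```

```bash
python3 - <<'E'
from plan import *
o=[180,0,155.3]
r.line_to([B[0],B[1],60],rot=o,feed=150)
print(r.line_to([B[0],B[1],15.5],feed=60,max_force=20));s=r.sense();print(s["t"],s["ee_pos"],s["tool_rot"])
if s["ee_pos"][2]<18:
    r.command_gripper(30);s=r.sense();print(s["gripper_width"],s["grasp_force"],s["ee_pos"],s["contact_force"],s["moment"])
    c,s=look("b2");pickle.dump(s,open("grasp.pkl","wb"));print(s["t"])
E
```

```text
[[474.5 137.   52. ]
 [492.3 175.3  52. ]
 [501.6 171.3  52. ]
 [483.9 132.7  52. ]] centre [488.06807371 154.08907149  52.        ] len 42.37721768660587 yaw 155.19889589651987
V [573.48298403  14.70036245 192.53817383] rot [180.    25.   166.42]
False
20.5667 [488.22140912 154.12201157  15.58131266] [1.79994934e+02 6.37326336e-03 1.55299726e+02]
43.82027201502592 30.000352263450623 [488.08089922 154.08689617  15.58970546] [-0.19528546 -1.03449934  2.19241651] [-0.00390432 -0.07534776 -0.01212462]
21.2
```

Gripped at 43.8 mm. I'll lift it and check how it sits in the hand.

```bash
python3 - <<'E'
from plan import *
r.line_to([B[0],B[1],120],feed=100);r.wait(.1);s=r.sense();print(s["t"],s["gripper_width"],s["grasp_force"],s["ee_pos"])
c2,s2=look("b3")
a=cv2.imread("pics/b2.png")[130:330,240:400];b=cv2.imread("pics/b3.png")[130:330,240:400]
cv2.imwrite("pics/b23.png",cv2.resize(np.hstack([a,b]),None,fx=2.5,fy=2.5,interpolation=cv2.INTER_CUBIC))
E
```

```text
[[474.5 137.   52. ]
 [492.3 175.3  52. ]
 [501.6 171.3  52. ]
 [483.9 132.7  52. ]] centre [488.06807371 154.08907149  52.        ] len 42.37721768660587 yaw 155.19889589651987
V [573.48298403  14.70036245 192.53817383] rot [180.    25.   166.42]
22.5417 43.9349796365425 29.999569952487946 [487.61357926 153.94269979 119.32434011]
```

View pics/b23.png

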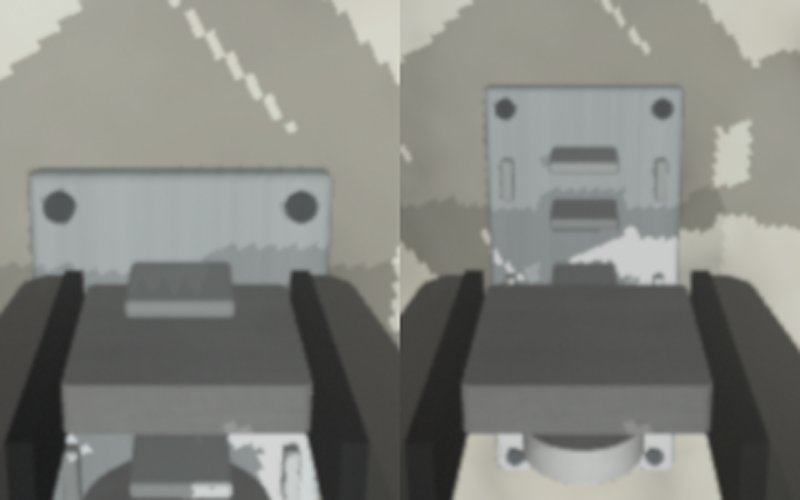

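The left half (before the lift) and right half (after) match, so the block did not slip. After the lift its top face has crop corners at (463,384), (711,384), (711,433) and (465,433), and the slot is empty. I'll compute its offset in the tool frame and move to the view point.

```bash
python3 - <<'E' | tail -n 8
from plan import *
c,s=pickle.load(open("b3.pkl","rb"));T=c["tool_from_camera"]
Q=[]
for u,v in((463,384),(711,384),(711,433),(465,433)):
    u=(u-400)/2.5+240-.3;v=v/2.5+130-.3
    d=T[:3,:3]@[(u-c["cx"])/c["fx"],-(v-c["cy"])/c["fy"],-1];Q.append(T[:3,3]+d*(-36.4-T[2,3])/d[2])
Q=np.array(Q);print(Q.round(1).tolist(),Q.mean(0))
off=np.array([Q[:,0].mean() if abs(Q[:,0].mean())<4 else 0,0,-14.4]);print("off",off)
P=V-R@off
r.goto(P-60*vx+[0,0,0],oV);r.line_to(P,feed=80);r.wait(.4)
s=r.sense();print(s["t"],s["ee_pos"]-P,s["tool_rot"]-oV,s["gripper_width"]);pickle.dump((P,off),open("P.pkl","wb"))
look("v1")
for n in("scene","top"):
    k=r.capture(n);cv2.imwrite(f"pics/{n}1.png",k["image"][:,:,::-1])
E
```

```text
[[474.5 137.   52. ]
 [492.3 175.3  52. ]
 [501.6 171.3  52. ]
 [483.9 132.7  52. ]] centre [488.06807371 154.08907149  52.        ] len 42.37721768660587 yaw 155.19889589651987
V [573.48298403  14.70036245 192.53817383] rot [180.    25.   166.42]
[[5.1, -21.2, -36.4], [5.2, 21.4, -36.4], [-4.4, 21.8, -36.4], [-4.5, -21.2, -36.4]] [  0.35353116   0.20643128 -36.4       ]
off [  0.35353116   0.         -14.4       ]
24.4917 [-0.10310683  0.04471162 -0.00237507] [-5.33824761e-04  6.91447030e-05  4.61141840e-03] 44.00448763010924
```

```bash
python3 -c "
import cv2,numpy as np
a=cv2.resize(cv2.imread('pics/scene1.png')[80:260,200:400],None,fx=2,fy=2)
b=cv2.imread('pics/v1.png')[20:380,120:520]
cv2.imwrite('pics/v.png',np.hstack([a,b]))"
```

```text
(no output)
```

View pics/v.png

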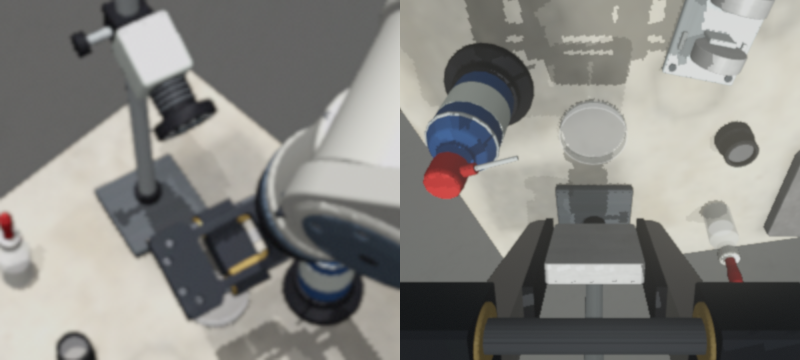

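The scene view shows the gripper clear of the camera head. The wrist view shows the block still square between the fingers, at about (594,255), the red cap back up, and a round block still in the rack. The block's marked face points at the lens, so I'm handing in.

```bash
python3 - <<'E'
from bench import r
s=r.sense();print(s["t"],s["qd"].round(3),s["grasp_force"]);print(r.sign_off())
E
```

```text
24.6417 [-0.015 -0.011 -0.065 -0.032 -0.03  -0.049] 29.99957799911499
the job is handed in; nothing more can be done
None
```

I handed the job in at 24.6 s: I pressed the cap 5.6 mm down (pressed counts from 5 mm) and let it spring back, and the arm is now holding the square block still, 100 mm from the lens with the indent-marked face square to it; that position rests on my camera measurements, with no view of the marked face itself.

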